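Zero the tray counter and peel off a fresh sample tray

ROBOT

A 7-joint arm with a two-finger parallel gripper is mounted at the origin on the work surface. World frame = base frame: x ahead of the robot, y to its left, z up, the work surface at z = 0. Lengths are in m, angles in rad, forces in N, time in s.
With the tool pointing down it reaches from about 0.4 to 0.875 m from the base axis. Payload 6.5 kg.
Tool frame: the origin (TCP) lies at the centre of the arm's flange, where the gripper is bolted on; the fingertips stand 173 mm ahead of it and the grasp point (between the pads) lies 155 mm ahead of it; z points along the fingers, y is the line along which they close (so a half turn about z gives the same grasp; the last joint's range is limited). The gripper opens to 85 mm and grips with 20 to 120 N. Pads are 22 mm wide; open, the fingers measure 114 mm over their backs; the gripper's body (76 mm by 85 mm) begins 54 mm behind the grasp point. The pads swing forward as they close: fully open they stand 13 mm farther back than shut.
Start: joints at [-1.201, 0.536, -0.004, 1.538, 0.003, 1.067, -0.071], TCP at [0.274, 0.589, 0.405] pointing down, gripper open.
Joint ranges: [-2.7, 2.7], [-0.37, 2.16], [-1.27, 1.26], [0.24, 2.4], [-1.31, 4.45], [0.19, 1.91], [-2.76, 2.76]. Speed limits (rad/s): [2.39, 2.39, 3.14, 3.14, 3.14, 3.14, 3.14].

INTERFACE

Orientations are given as [roll, pitch, yaw] about the fixed x, y, z axes, in that order (R = Rz(yaw) Ry(pitch) Rx(roll)).
In Python, from plant import ctrl gives the robot as it stands. The module is installed in compiled form; this text tells all that it offers.
- The arm moves only by the shell command python3 -m pendant 'ROWS' [FORCE]. ROWS is JSON, a list of rows, each a list of 3 entries, a list of its own where there are three numbers: the shift along the tool's x, y, z in mm, then the turn, a rotation vector about the tool's x, y, z in rad, then the opening, from -1 (shut) to 1 (fully open). A call has exactly 8 rows; each row shifts and turns the commanded pose from where the row before left it, along the tool's axes as they then stand; what a row does not reach is not made up. A row lasts 1/10 s, in which the tool goes at most 50 mm and 8.59 degrees, less where a joint would pass 70% of its speed; a pose out of reach is approached as far as the arm can. A call with a gripper value outside its range is refused whole. The fingers move at their own pace and stop on an object; FORCE is the grip in N (left out, the last holds). Time passes only in rows, so rows that do not move let the fingers close, or fill a call up. It gives the time, the measured TCP pose, the force, the opening and the grip force at its end, in the units of the state.
- ctrl.sense(): the state, without advancing time (a new reading comes with each control period).
- ctrl.capture(name): name is "scene" or "top" or "wrist"; returns (picture, depth): 480x640x3 uint8, red, green, blue; 480x640 float32, m along the optical axis (not along the pixel's ray), 0 where there is no reading.
- ctrl.camera_info(name): a dict with "camera_matrix" (3x3 intrinsics, pixels), "camera_from_world" (4x4, takes a point from world to camera coordinates). Camera axes: x right, y up, looking along -z (the intrinsics and any distortion apply to the point x, -y, -z); pixel columns grow to the right and rows downward; lengths in m; the calibration is good to about 2 mm. A picture is of the moment at which its call begins: read the wrist's pose just before it. camera_info takes no time and is no camera call; for the wrist camera it gives the pose at the moment of the call.
- ctrl.sign_off(): hands the job in; it is judged then, once.
The state is a dict: "t": time; "joint_pos": joint angles; "qvel": joint speeds; "joint_torque": joint torques, N m; "position": TCP position; "ee_rot": TCP orientation; "contact_force": force on the tool from outside, world axes, zero at the start; "moment": the same for the moment, N m; "grip_width": opening from 0.0 (shut) to 1.0 (fully open); "gripper_force": force on a finger pad.
Only numpy, scipy, OpenCV 4.12 (cv2) and the standard library are available. Lean on these libraries where they do the work, as an engineer would, in place of code of your own. Each camera call takes 0.05 s, during which the arm holds its last target. There are 200 camera calls.

TASK

Start a new batch: first turn the counter's black knob anticlockwise back to its zero stop. Then take the top blue tray by its yellow tab and lift that corner first, so that the tray tips up and peels off the stack while the white trays stay down in the holder. Finish holding the blue tray still and level, centred about 100 mm above the reader's dark green window and touching nothing but the gripper; leave the sample cups and the bottle alone.

Things in the scene. Friction and masses are not known exactly. Their poses are not given: they have to be found in the camera images.
- counter: white counter box, 100 x 100 x 30 mm, fixed to the bench; origin at the centre of its underside, z up. The red zero mark on its dial lies towards its -x axis. It carries the black knob.
- knob_grip (a point): point on the knob's upright axis at the height to grip, 67 mm above the bench. The grip is an upright bar 42 mm long, 14 mm thick, 42 to 74 mm above the bench, with a white line on top at its pointing end; at zero its length lies along the counter's x axis, the white line at the red mark. Grip it across its thickness.
- knob (a joint): knob angle in rad: 0 at the zero stop (a hard stop), growing as it turns clockwise seen from above, up to 2.6: the bar lies along the counter's x axis turned clockwise by this angle. Light friction (0.04 Nm), stays where it is left. Starts between 0.7 and 1.3.
- holder: grey base plate 200 x 160 x 12 mm, fixed to the bench, with low steel corner guides (42 mm high); origin at the centre of its underside, z up. The tray stack stands on it, centred, with the same axes.
- lower (a joint): height in m by which the white trays have risen along the holder's upright guides; 0 when down. They weigh 0.6 kg, with 3 N of friction. Their rim's top lies 55 mm above the bench when down.
- tray: the top tray, blue, 150 (its x) x 110 (its y) mm, rim 4 mm thick, shallow flared pan 18 mm deep below the rim, 0.12 kg (may vary by 25 percent). Origin at the centre of the rim's underside, z up; in the stack it is 55 mm above the bench, resting on the white rim.
- lower_mid (a point): centre of the white trays' rim top. Four sprung orange bumps on the white trays, up to 15 mm over that rim (at tray x,y = 79,-25; 5,59; -79,25; -5,-59 mm), snap over the blue rim: each takes about 7 N to pass, in the first 8 mm of rise there. Pulled straight up, all four hold at once and the white trays may come along; with the blue tray tipped 0.22 rad about its far corner all have let go.
- tab (a point): grip point in the upright yellow tab of the blue tray, at tray x,y,z = 58, 42.5, 28 mm. The tab is a fin at the tray's +x +y corner, 10 mm thick, 26 mm long along the tray's diagonal (36.3 degrees from tray x towards tray y), standing from 4 to 36 mm above the tray's origin. Pinch it across its thickness from above, fingertips just over the rim.
- far_corner (a point): outer corner of the blue rim diagonally across from the tab, at tray x,y,z = -75,-55,0 mm: the tray pivots about it in the peel.
- tray_mid (a point): centre of the blue tray, level with the rim's top (4 mm above the tray's origin).
- reader: white tray reader, 150 x 170 x 40 mm, fixed to the bench; origin at the centre of its underside, z up.
- window (a point): centre of the reader's dark green window (100 x 75 mm), 40 mm above the bench on the reader's top, 20 mm towards the reader's +y from its centre.
- cup_a: loose sample cup with white lid, 62 mm across, 54 mm high, origin at the centre of its underside; leave alone.
- cup_b: another such cup; leave alone.
- bottle: loose white bottle with red cap, 60 mm across, 160 mm high, origin at the centre of its underside; leave alone.
Not all that is in view belongs to the job. What is shaped like the tray but pink is not meant. What is shaped like the reader but orange is not meant.

How it is judged:
By the outcome, as a careful person would: the job done as asked, in the order asked, and still so for the second after the job is handed in, while the arm keeps its last pose, push and grip.
It also fails if it takes over 58 s, if anything falls off the work surface, if the arm or the gripper's body presses on something with over 40 N, if the wrist force passes 120 N, or if a joint passes its speed limit or range.

## Working session

There is one attempt and no reset: what is moved stays moved. The work goes in short steps, Python scripts to look and compute and a shell command to move; the robot and the scene stay as the last step left them, time stands still between calls to the robot, and variables do not carry over. Pictures are saved under pics/ and viewed, at most 10 in all, crops included, and the job is handed in when it is done.

```bash
mkdir -p pics; python3 - <<'E'
from plant import ctrl
import cv2,numpy as np
for n in("scene","top"):
    p,d=ctrl.capture(n); np.savez(f"{n}.npz",p=p,d=d,**ctrl.camera_info(n)); cv2.imwrite(f"pics/{n}.png",p[:,:,::-1])
    print({k:np.round(v,3).tolist() if not isinstance(v,str) else v for k,v in ctrl.camera_info(n).items()})
print(ctrl.sense())
E
```

```text
{'camera_matrix': [[454.047, 0.0, 315.989], [0.0, 454.047, 243.768], [0.0, 0.0, 1.0]], 'camera_from_world': [[0.726, 0.687, -0.012, -0.318], [-0.566, 0.607, 0.558, 0.324], [0.39, -0.399, 0.83, -1.603], [0.0, 0.0, 0.0, 1.0]]}
{'camera_matrix': [[456.015, 0.0, 313.64], [0.0, 456.015, 239.788], [0.0, 0.0, 1.0]], 'camera_from_world': [[-0.009, -1.0, -0.004, -0.1], [0.999, -0.009, 0.045, -0.529], [-0.045, -0.004, 0.999, -1.075], [0.0, 0.0, 0.0, 1.0]]}
{'t': 0.1, 'joint_pos': array([-1.20120504,  0.53711428, -0.00446922,  1.53878445,  0.0026157 ,
        1.06728823, -0.07119186]), 'qvel': array([-0.00025428, -0.00498598,  0.00155318, -0.00174401, -0.00124445,
       -0.00098919, -0.0001071 ]), 'joint_torque': array([ 2.66617142e-03, -5.84565210e+01,  1.05195902e+00, -2.59773517e+01,
        1.26701887e-02,  4.57639297e-03,  1.22064671e-05]), 'position': array([0.27423838, 0.58898465, 0.40388077]), 'ee_rot': array([-3.14000837e+00,  1.15339962e-04,  2.70591522e+00]), 'contact_force': array([-0.69839076, -0.15892187, -1.14055993]), 'moment': array([ 0.02745184, -0.00774935, -0.00323379]), 'gripper_force': 0.0, 'grip_width': 1.0037926188605213}
```

View pics/top.png

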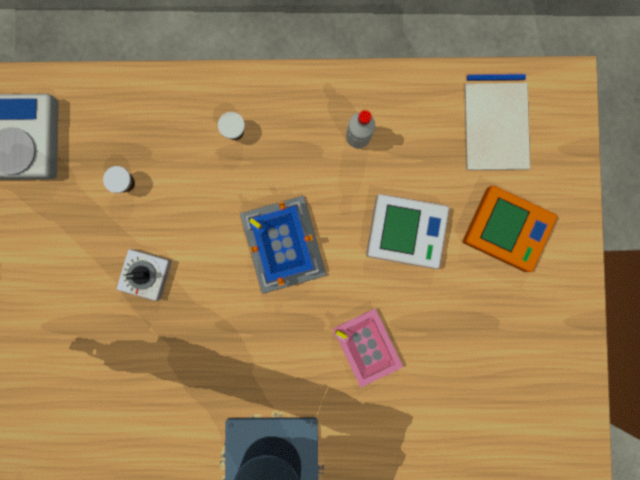

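View pics/scene.png

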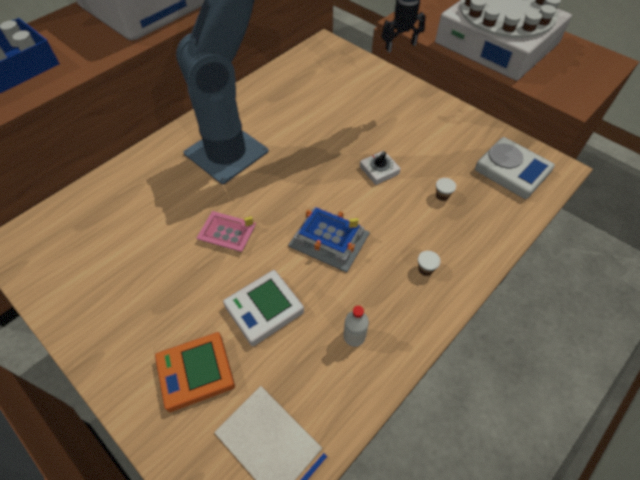

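```bash
cat > h.py <<'E'
import numpy as np,cv2
def load(n): return np.load(n+".npz")
def ray(uv,z,c):
    uv=np.atleast_2d(uv).astype(float);K=c["camera_matrix"];T=c["camera_from_world"]
    d=np.c_[(uv-K[:2,2])/[K[0,0],K[1,1]],np.ones(len(uv))]*[1,-1,-1]
    R=T[:3,:3];o=-R.T@T[:3,3];w=d@R
    return o+w*((z-o[2])/w[:,2])[:,None]
def mask(p,lo,hi): 
    return cv2.inRange(cv2.cvtColor(p,cv2.COLOR_RGB2HSV),np.array(lo),np.array(hi))
def rect(m,z,c,box=None,pt=False):
    if box: b=np.zeros_like(m);x0,y0,x1,y1=box;b[y0:y1,x0:x1]=m[y0:y1,x0:x1];m=b
    k=max(cv2.findContours(m,0,cv2.CHAIN_APPROX_NONE)[0],key=cv2.contourArea)
    w=ray(k[:,0,:],z,c)[:,:2].astype(np.float32)
    (cx,cy),(a,b),t=cv2.minAreaRect(w)
    M=cv2.moments(k); 
    return np.round([cx,cy,a,b,t],4),k.shape[0]
E
python3 - <<'E'
from h import *
c=load("top");p=c["p"]
bl=mask(p,(105,120,60),(125,255,255)); print("tray",rect(bl,.059,c,(230,185,335,300)))
gr=mask(p,(55,90,30),(85,255,160)); print("win",rect(gr,.04,c,(370,195,421,260)))
wh=mask(p,(0,0,150),(180,60,255)); print("reader",rect(wh,.04,c,(355,185,460,275))); print("counter",rect(wh,.03,c,(110,240,178,305)))
ye=mask(p,(22,120,120),(35,255,255)); print("tab",rect(ye,.087,c,(240,205,275,240)))
s=load("scene");q=s["p"]
bl=mask(q,(105,120,60),(125,255,255)); print("S tray",rect(bl,.059,s,(290,195,370,260)))
gr=mask(q,(55,90,30),(85,255,160)); print("S win",rect(gr,.04,s,(245,275,300,325)))
ye=mask(q,(22,120,120),(35,255,255)); print("S tab",rect(ye,.087,s,(340,210,370,235)))
f=lambda im,x0,y0,x1,y1,k:cv2.resize(im[y0:y1,x0:x1,::-1],None,fx=k,fy=k,interpolation=cv2.INTER_CUBIC)
a=f(p,115,245,175,305,6);b=f(p,235,190,335,300,4);d=f(q,355,140,405,190,7)
im=np.zeros((600,800,3),np.uint8);im[:360,:360]=a;im[:440,370:770]=b[:440,:400];im[360:600,:240]=d[:240,:240];cv2.imwrite("pics/z.png",im)
E
```

```text
tray (array([ 0.5189, -0.0294,  0.1514,  0.1123, 15.4133]), 230)
win (array([ 5.49700e-01, -3.05200e-01,  7.51000e-02,  9.99000e-02,
        7.93498e+01]), 143)
reader (array([ 0.5456, -0.3237,  0.168 ,  0.1486, 79.4328]), 260)
counter (array([ 0.4495,  0.2989,  0.0972,  0.0986, 73.3314]), 199)
tab (array([5.64100e-01, 2.67000e-02, 2.54000e-02, 8.60000e-03, 5.58265e+01]), 23)
S tray (array([ 0.5198, -0.0322,  0.1484,  0.1073, 15.1458]), 142)
S win (array([ 5.50000e-01, -3.05400e-01,  7.12000e-02,  9.56000e-02,
        7.96768e+01]), 91)
S tab (array([5.643e-01, 2.760e-02, 2.320e-02, 1.760e-02, 2.571e+01]), 22)
```

View pics/z.png

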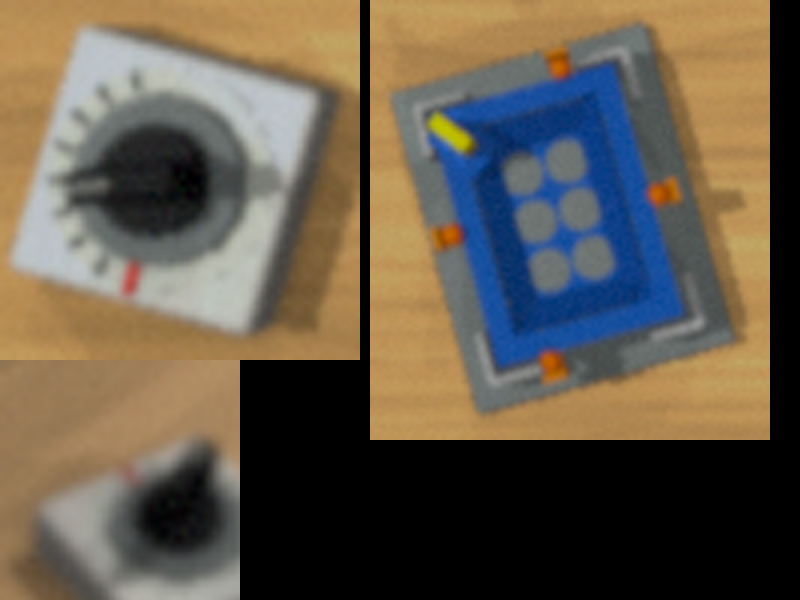

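The top view shows the counter at about (142,275), with its knob line pointing left and the red mark below. The blue tray is at about (283,245) with the yellow tab at its upper left. The white reader is at about (410,232).

Next I'll work out the first move, to a point above the knob.

```bash
cat >> h.py <<'E'
from scipy.spatial.transform import Rotation as Ro
def plan(pos,rpy):
    from plant import ctrl
    s=ctrl.sense();R=Ro.from_euler("xyz",s["ee_rot"]);G=Ro.from_euler("xyz",rpy)
    print("t",round(s["t"],2),"pos",s["position"].round(4),"rpy",s["ee_rot"].round(4),"F",s["contact_force"].round(1),"M",s["moment"].round(2),"w",round(s["grip_width"],3),"gf",round(s["gripper_force"],1))
    print("shift mm",(R.inv().apply(np.array(pos)-s["position"])*1000).round(1),"turn",(R.inv()*G).as_rotvec().round(4))
E
python3 - <<'E'
from h import *
c=load("top");p=c["p"]
wh=cv2.inRange(p[115:175][:0],0,0) if 0 else None
# white line & black knob & red mark
g=p.astype(int).sum(2)
b=np.zeros(g.shape,np.uint8);b[245:305,115:178]=(g[245:305,115:178]<110)*255
print("black",rect(b,.05,c))
r=mask(p,(170,110,90),(180,255,255))|mask(p,(0,150,90),(6,255,255));r[:245]=0;r[305:]=0;r[:,178:]=0
v,u=np.nonzero(r);print("red",ray([u.mean(),v.mean()],.03,c))
print("line",ray([[115+72/6,245+185/6],[115+108/6,245+185/6]],.074,c), "blackc",ray([115+155/6,245+180/6],.045,c))
plan([.4495,.299,.36],[np.pi,0,np.radians(90)])
E
```

```text
black (array([ 0.4472,  0.2927,  0.032 ,  0.0408, 26.1779]), 48)
red [[0.40901397 0.31141545 0.03      ]]
line [[0.44817528 0.31462937 0.074     ]
 [0.44805761 0.30115288 0.074     ]] blackc [[0.4489407  0.29469104 0.045     ]]
t 0.1 pos [0.2742 0.589  0.4039] rpy [-3.1400e+00  1.0000e-04  2.7059e+00] F [-0.7 -0.2 -1.1] M [ 0.03 -0.01 -0.  ] w 1.004 gf 0.0
shift mm [-281.3 -188.9   44.2] turn [-1.3000e-03  1.0000e-03  1.1351e+00]
```

```bash
python3 -m pendant '[[[-35,-23.5,5],[0,0,0],1],[[-35,-23.5,5],[0,0,0],1],[[-35,-23.5,5],[0,0,0],1],[[-35,-23.5,6],[0,0,0],1],[[-35,-23.5,6],[0,0,0],1],[[-35,-23.5,6],[0,0,0],1],[[-35,-24,6],[0,0,0],1],[[-36,-24,5],[0,0,0],1]]'
python3 -m pendant '[[[0,0,0],[0,0,0.14],1],[[0,0,0],[0,0,0.14],1],[[0,0,0],[0,0,0.14],1],[[0,0,0],[0,0,0.14],1],[[0,0,0],[0,0,0.14],1],[[0,0,0],[0,0,0.14],1],[[0,0,0],[0,0,0.14],1],[[0,0,0],[0,0,0.14],1]]'
python3 - <<'E'
from h import *
from plant import ctrl
plan([.4485,.2965,.222],[np.pi,0,np.radians(90)])
ci=ctrl.camera_info("wrist");p,d=ctrl.capture("wrist");np.savez("w1.npz",p=p,d=d,**ci);cv2.imwrite("pics/w1.png",p[:,:,::-1])
E
```

```text
t: 0.9
position: [0.4497, 0.2977, 0.3602]
ee_rot: [-3.141, -0.0, 2.706]
contact_force: [1.5, 0.8, -0.1]
grip_width: 1.001
gripper_force: 0.0
t: 1.7
position: [0.4492, 0.2992, 0.3604]
ee_rot: [-3.141, 0.0, 1.58]
contact_force: [-0.1, -0.2, -0.4]
grip_width: 0.994
gripper_force: 0.0
t 1.7 pos [0.4492 0.2992 0.3604] rpy [-3.1411e+00  4.0000e-04  1.5801e+00] F [-0.1 -0.2 -0.4] M [-0.03 -0.02 -0.07] w 0.994 gf 0.0
shift mm [ -2.7  -0.6 138.4] turn [-0.0005  0.0004  0.0093]
```

View pics/w1.png

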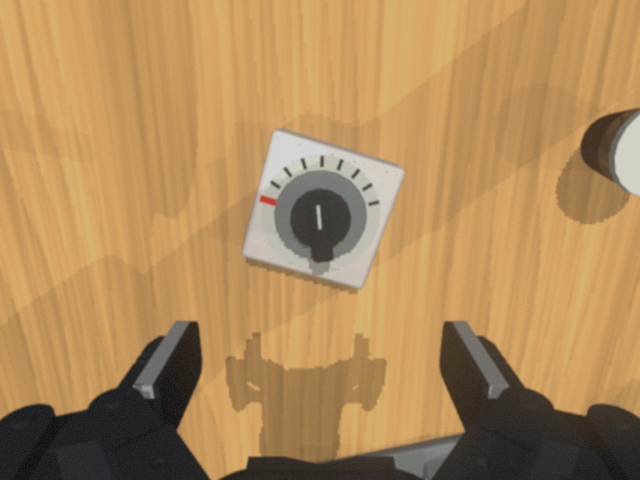

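The wrist view shows the grey dial disc centred near (320,214), with the knob's white line running from about (318,206) to (320,228) and the red mark at (267,201).

```bash
python3 - <<'E'
from h import *
c=load("w1");p=c["p"]
wh=mask(p,(0,0,150),(180,60,255));print(rect(wh,.03,c,(230,120,415,300)))
g=p.astype(int).sum(2);h=mask(p,(0,0,0),(180,255,140));
b=np.zeros_like(h);b[160:275,255:385]=h[160:275,255:385]
k=max(cv2.findContours(b,0,cv2.CHAIN_APPROX_NONE)[0],key=cv2.contourArea);e=cv2.fitEllipse(k);print(e)
for z in(.03,.036,.042):print(z,ray([e[0]],z,c))
w=np.zeros_like(h);w[200:235,310:330]=(g[200:235,310:330]>330)*255
v,u=np.nonzero(w);P=ray(np.c_[u,v],.074,c)[:,:2];vx,vy,x,y=cv2.fitLine(P.astype(np.float32),2,0,.01,.01).ravel();print("line",len(u),P.min(0),P.max(0),P.mean(0),np.degrees(np.arctan2(vy,vx)))
r=mask(p,(170,110,90),(180,255,255))|mask(p,(0,170,90),(6,255,255));r[:190]=0;r[215:]=0;r[:,:255]=0;r[:,285:]=0
v,u=np.nonzero(r);print("red",len(u),ray([u.mean(),v.mean()],.03,c))
E
```

```text
(array([ 0.4488,  0.3011,  0.1001,  0.0981, 73.4631]), 797)
((319.98333740234375, 216.95127868652344), (89.34302520751953, 94.18174743652344), 1.17739737033844)
0.03 [[0.44855022 0.2978555  0.03      ]]
0.036 [[0.44854782 0.29952083 0.036     ]]
0.042 [[0.44854543 0.30118615 0.042     ]]
line 106 [0.4459855  0.30210473] [0.44923554 0.31780835] [0.44765703 0.31018301] -84.70623
red 60 [[0.41022561 0.31030001 0.03      ]]
```

```bash
python3 -m pendant '[[[-0.7,-0.5,20],[0,0,-0.083],1],[[0,0,30],[0,0,0],1],[[0,0,30],[0,0,0],1],[[0,0,25],[0,0,0],1],[[0,0,18],[0,0,0],1],[[0,0,10],[0,0,0],1],[[0,0,5],[0,0,0],1],[[0,0,0],[0,0,0],1]]' 30
python3 -m pendant '[[[0,0,0],[0,0,0],-1],[[0,0,0],[0,0,0],-1],[[0,0,0],[0,0,0],-1],[[0,0,0],[0,0,0],-1],[[0,0,0],[0,0,0],-1],[[0,0,0],[0,0,0],-1],[[0,0,0],[0,0,0],-1],[[0,0,0],[0,0,0],-1]]' 30
python3 -c "
from h import *
plan([.4487,.2985,.222],[np.pi,0,2.852])"
```

```text
t: 2.55
position: [0.4489, 0.2985, 0.2226]
ee_rot: [-3.141, 0.0, 1.67]
contact_force: [0.0, 0.4, -0.3]
grip_width: 1.0
gripper_force: 0.0
t: 3.35
position: [0.4489, 0.2986, 0.223]
ee_rot: [3.141, -0.0, 1.669]
contact_force: [-1.0, -0.6, 5.9]
grip_width: 0.155
gripper_force: 33.6
t 3.35 pos [0.4489 0.2986 0.223 ] rpy [ 3.1415e+00 -2.0000e-04  1.6688e+00] F [-1.  -0.6  5.9] M [-0.1   0.3   0.02] w 0.155 gf 33.6
shift mm [-0.1 -0.2  1. ] turn [ 2.0000e-04 -1.0000e-04 -1.1832e+00]
```

```bash
python3 -m pendant '[[[0,0,0],[0,0,-0.1],-1],[[0,0,0],[0,0,-0.13],-1],[[0,0,0],[0,0,-0.13],-1],[[0,0,0],[0,0,-0.13],-1],[[0,0,0],[0,0,-0.13],-1],[[0,0,0],[0,0,-0.13],-1],[[0,0,0],[0,0,-0.13],-1],[[0,0,0],[0,0,-0.1],-1]]'
python3 -m pendant '[[[0,0,0],[0,0,-0.06],-1],[[0,0,0],[0,0,-0.05],-1],[[0,0,0],[0,0,-0.04],-1],[[0,0,0],[0,0,-0.03],-1],[[0,0,0],[0,0,-0.02],-1],[[0,0,0],[0,0,-0.02],-1],[[0,0,0],[0,0,0],-1],[[0,0,0],[0,0,0],-1]]'
python3 -c "
from h import *
plan([.4487,.2985,.222],[np.pi,0,2.852])"
```

```text
t: 4.15
position: [0.4493, 0.2989, 0.223]
ee_rot: [3.14, 0.001, 2.654]
contact_force: [1.6, 0.7, 2.4]
grip_width: 0.158
gripper_force: 33.2
t: 4.95
position: [0.4494, 0.299, 0.223]
ee_rot: [3.14, 0.001, 2.868]
contact_force: [2.2, 2.4, 2.1]
grip_width: 0.159
gripper_force: 34.1
t 4.95 pos [0.4494 0.299  0.223 ] rpy [3.1398e+00 1.0000e-03 2.8676e+00] F [2.2 2.4 2.1] M [ 0.73 -0.6  -0.52] w 0.159 gf 34.1
shift mm [ 0.5 -0.7  1. ] turn [0.0018 0.001  0.0156]
```

```bash
python3 -m pendant '[[[0,0,0],[0,0,-0.02],-1],[[0,0,0],[0,0,-0.02],-1],[[0,0,0],[0,0,0],-1],[[0,0,0],[0,0,0],-1],[[0,0,0],[0,0,0],-1],[[0,0,0],[0,0,0],-1],[[0,0,0],[0,0,0],-1],[[0,0,0],[0,0,0],-1]]'
python3 -c "
from h import *
plan([.4487,.2985,.222],[np.pi,0,2.852])"
```

```text
t: 5.75
position: [0.4494, 0.2989, 0.2231]
ee_rot: [3.14, 0.001, 2.907]
contact_force: [3.7, 4.3, 3.0]
grip_width: 0.157
gripper_force: 51.2
t 5.75 pos [0.4494 0.2989 0.2231] rpy [3.1398e+00 7.0000e-04 2.9071e+00] F [3.7 4.3 3. ] M [ 0.94 -0.58 -1.36] w 0.157 gf 51.2
shift mm [ 0.6 -0.6  1.1] turn [0.0019 0.0007 0.0551]
```

```bash
python3 -m pendant '[[[0,0,0],[0,0,0.025],-1],[[0,0,0],[0,0,0],1],[[0,0,0],[0,0,0],1],[[0,0,0],[0,0,0],1],[[0,0,0],[0,0,0],1],[[0,0,0],[0,0,0],1],[[0,0,0],[0,0,0],1],[[0,0,0],[0,0,0],1]]'
python3 -m pendant '[[[0,0,-10],[0,0,0],1],[[0,0,-20],[0,0,0],1],[[0,0,-30],[0,0,0],1],[[0,0,-30],[0,0,0],1],[[0,0,-30],[0,0,0],1],[[0,0,-20],[0,0,0],1],[[0,0,-10],[0,0,0],1],[[0,0,0],[0,0,0],1]]'
python3 - <<'E'
from h import *
from plant import ctrl
# tray pose from top view
y=np.radians(15.4);c=np.array([.5190,-.0300]);R=np.array([[np.cos(y),-np.sin(y)],[np.sin(y),np.cos(y)]])
tab=c+R@[.058,.0425];print("tab",tab)
plan([tab[0],tab[1],.38],[np.pi,0,y+np.radians(36.3)])
ci=ctrl.camera_info("wrist");p,d=ctrl.capture("wrist");np.savez("w2.npz",p=p,d=d,**ci);cv2.imwrite("pics/w2.png",p[:,:,::-1])
E
```

```text
t: 6.55
position: [0.4488, 0.2986, 0.2227]
ee_rot: [-3.141, -0.0, 2.884]
contact_force: [-0.5, -0.3, -0.5]
grip_width: 0.994
gripper_force: 0.0
t: 7.35
position: [0.4491, 0.2988, 0.3742]
ee_rot: [3.139, 0.002, 2.884]
contact_force: [-0.2, 0.0, -0.7]
grip_width: 1.0
gripper_force: 0.0
tab [0.5636314  0.02637631]
t 7.35 pos [0.4491 0.2988 0.3742] rpy [3.1395e+00 1.8000e-03 2.8838e+00] F [-0.2  0.  -0.7] M [ 0.03 -0.03 -0.  ] w 1.0 gf 0.0
shift mm [-180.2 -234.2   -6. ] turn [ 3.2000e-03 -9.0000e-04  1.9815e+00]
```

View pics/w2.png

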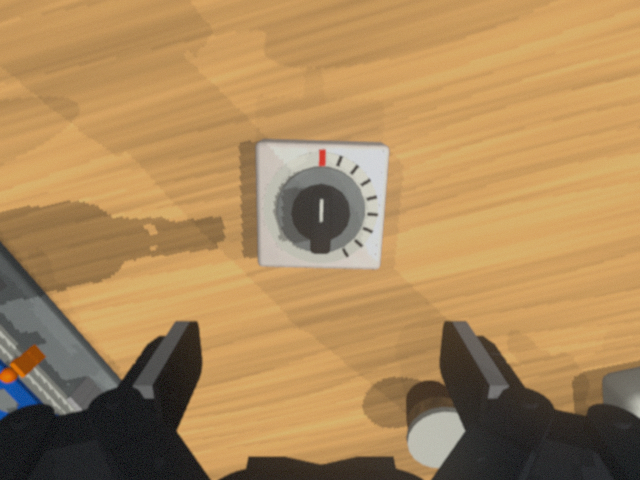

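The wrist view shows the white knob line, from (321,199) to (321,221), lined up with the red mark at (322,158), so the knob is at zero. Next I'll move to the tab.

```bash
python3 -m pendant '[[[-22.5,-29.3,-1],[0,0,0.14],1],[[0,0,0],[0,0,0],1],[[0,0,0],[0,0,0],1],[[0,0,0],[0,0,0],1],[[0,0,0],[0,0,0],1],[[0,0,0],[0,0,0],1],[[0,0,0],[0,0,0],1],[[0,0,0],[0,0,0],1]]' >/dev/null
python3 -c "
from h import *
plan([.5636,.0264,.38],[np.pi,0,.9023])"
```

```text
t 8.2 pos [0.463  0.2647 0.3737] rpy [ 3.1416 -0.      2.7443] F [ 0.1 -0.1  0.9] M [0.01 0.03 0.02] w 1.0 gf 0.0
shift mm [-184.9 -180.8   -6.3] turn [ 0.    -0.     1.842]
```

```bash
python3 -m pendant '[[[-23,-22.6,-1],[0,0,0],1],[[-23,-22.6,-1],[0,0,0],1],[[-23,-22.6,-1],[0,0,0],1],[[-23,-22.6,-1],[0,0,0],1],[[-23,-22.6,-1],[0,0,0],1],[[-23,-22.6,-1],[0,0,0],1],[[-23,-22.6,0],[0,0,0],1],[[-23.9,-22.6,0],[0,0,0],1]]'
python3 -m pendant '[[[0,0,0],[0,0,0.142],1],[[0,0,0],[0,0,0.142],1],[[0,0,0],[0,0,0.142],1],[[0,0,0],[0,0,0.142],1],[[0,0,0],[0,0,0.142],1],[[0,0,0],[0,0,0.142],1],[[0,0,0],[0,0,0.142],1],[[0,0,0],[0,0,0.142],1]]'
python3 -m pendant '[[[0,0,0],[0,0,0.142],1],[[0,0,0],[0,0,0.142],1],[[0,0,0],[0,0,0.142],1],[[0,0,0],[0,0,0.142],1],[[0,0,0],[0,0,0.138],1],[[0,0,0],[0,0,0],1],[[0,0,0],[0,0,0],1],[[0,0,0],[0,0,0],1]]'
python3 - <<'E'
from h import *
from plant import ctrl
plan([.5636,.0264,.238],[np.pi,0,.9023])
ci=ctrl.camera_info("wrist");p,d=ctrl.capture("wrist");np.savez("w3.npz",p=p,d=d,**ci);cv2.imwrite("pics/w3.png",p[:,:,::-1])
c=load("w3");ye=mask(p,(22,120,120),(35,255,255));print("tab",rect(ye,.091,c))
k=max(cv2.findContours(ye,0,2)[0],key=cv2.contourArea);print(cv2.boundingRect(k))
bl=mask(p,(105,120,60),(125,255,255)); print("tray",rect(bl,.059,c))
E
```

```text
t: 9.0
position: [0.5639, 0.0251, 0.3798]
ee_rot: [3.141, 0.0, 2.744]
contact_force: [-0.1, -0.3, -0.6]
grip_width: 1.003
gripper_force: 0.0
t: 9.8
position: [0.5636, 0.0263, 0.3797]
ee_rot: [3.141, -0.0, 1.602]
contact_force: [-0.3, -0.2, 0.6]
grip_width: 1.003
gripper_force: 0.0
t: 10.6
position: [0.5636, 0.0263, 0.3797]
ee_rot: [-3.142, -0.0, 0.905]
contact_force: [0.6, 0.2, -0.1]
grip_width: 0.996
gripper_force: 0.0
t 10.6 pos [0.5636 0.0263 0.3797] rpy [-3.1416e+00 -1.0000e-04  9.0470e-01] F [ 0.6  0.2 -0.1] M [ 0.04 -0.02  0.05] w 0.996 gf 0.0
shift mm [ 1.000e-01 -1.000e-01  1.417e+02] turn [-0.     -0.0001  0.0024]
tab (array([5.65300e-01, 2.98000e-02, 3.15000e-02, 9.10000e-03, 5.19954e+01]), 115)
(312, 203, 15, 48)
tray (array([ 0.5183, -0.0267,  0.1496,  0.1141, 15.2553]), 523)
```

View pics/w3.png

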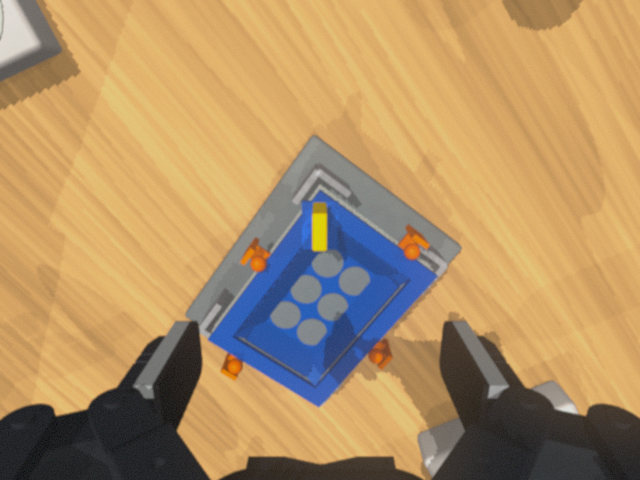

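The tab is at about (319,227), aligned with the closing direction and centred between the fingers. I'll go down and grip it.

```bash
python3 -m pendant '[[[1,0,20],[0,0,0],1],[[0,0,30],[0,0,0],1],[[0,0,30],[0,0,0],1],[[0,0,25],[0,0,0],1],[[0,0,20],[0,0,0],1],[[0,0,11],[0,0,0],1],[[0,0,5],[0,0,0],1],[[0,0,0],[0,0,0],1]]' 80
python3 -m pendant '[[[0,0,0],[0,0,0],-1],[[0,0,0],[0,0,0],-1],[[0,0,0],[0,0,0],-1],[[0,0,0],[0,0,0],-1],[[0,0,0],[0,0,0],-1],[[0,0,0],[0,0,0],-1],[[0,0,0],[0,0,0],-1],[[0,0,0],[0,0,0],-1]]' 80
python3 - <<'E'
from h import *
from plant import ctrl
plan([.5636,.0264,.238],[np.pi,0,.9023])
E
```

```text
t: 11.45
position: [0.5643, 0.0269, 0.2387]
ee_rot: [-3.141, 0.0, 0.902]
contact_force: [0.2, 0.6, -0.5]
grip_width: 0.998
gripper_force: 0.0
t: 12.25
position: [0.5643, 0.027, 0.2391]
ee_rot: [3.141, -0.0, 0.902]
contact_force: [-1.3, 1.1, 6.1]
grip_width: 0.095
gripper_force: 78.5
t 12.25 pos [0.5643 0.027  0.2391] rpy [ 3.1415e+00 -5.0000e-04  9.0160e-01] F [-1.3  1.1  6.1] M [ 0.11  0.24 -0.15] w 0.095 gf 78.5
shift mm [-1.  -0.2  1.1] turn [ 0.0001 -0.0005 -0.0007]
```

```bash
python3 -m pendant '[[[-2.8,0,-2.4],[0,0.015,0],-1],[[-2.8,0,-2.5],[0,0.015,0],-1],[[-5.6,0,-4.9],[0,0.03,0],-1],[[-5.6,0,-4.9],[0,0.03,0],-1],[[-5.6,0,-4.9],[0,0.03,0],-1],[[-5.6,0,-4.9],[0,0.03,0],-1],[[-5.6,0,-4.9],[0,0.03,0],-1],[[0,0,0],[0,0,0],-1]]' 80
python3 - <<'E'
from h import *
from plant import ctrl
plan([.5636,.0264,.238],[np.pi,0,.9023])
E
```

```text
t: 13.05
position: [0.5424, -0.0015, 0.2672]
ee_rot: [3.14, -0.185, 0.9]
contact_force: [0.4, 3.1, 4.5]
grip_width: 0.1
gripper_force: 79.8
t 13.05 pos [ 0.5424 -0.0015  0.2672] rpy [ 3.14   -0.1847  0.9   ] F [0.4 3.1 4.5] M [ 0.34  0.08 -0.17] w 0.1 gf 79.8
shift mm [29.1 -0.8 35.2] turn [ 0.0018 -0.1847 -0.0024]
```

```bash
python3 -m pendant '[[[-5.6,0,-4.9],[0,0.03,0],-1],[[-5.6,0,-4.9],[0,0.03,0],-1],[[-5.6,0,-4.9],[0,0.03,0],-1],[[-5.6,0,-4.9],[0,0.03,0],-1],[[0,0,0],[0,0,0],-1],[[0,0,0],[0,0,0],-1],[[0,0,0],[0,0,0],-1],[[0,0,0],[0,0,0],-1]]' 80
python3 - <<'E'
from h import *
from plant import ctrl
plan([.5636,.0264,.238],[np.pi,0,.9023])
p,d=ctrl.capture("scene");f=cv2.resize(p[170:290,270:430,::-1],None,fx=5,fy=5,interpolation=2);cv2.imwrite("pics/s4.png",f)
E
```

```text
t: 13.85
position: [0.526, -0.0211, 0.2794]
ee_rot: [3.142, -0.299, 0.903]
contact_force: [0.0, 0.2, -1.0]
grip_width: 0.102
gripper_force: 79.0
t 13.85 pos [ 0.526  -0.0211  0.2794] rpy [ 3.1416 -0.2995  0.9028] F [ 0.   0.2 -1. ] M [-0.33  0.2   0.  ] w 0.102 gf 79.0
shift mm [45.7  0.1 57.4] turn [-1.000e-04 -2.995e-01  5.000e-04]
```

View pics/s4.png

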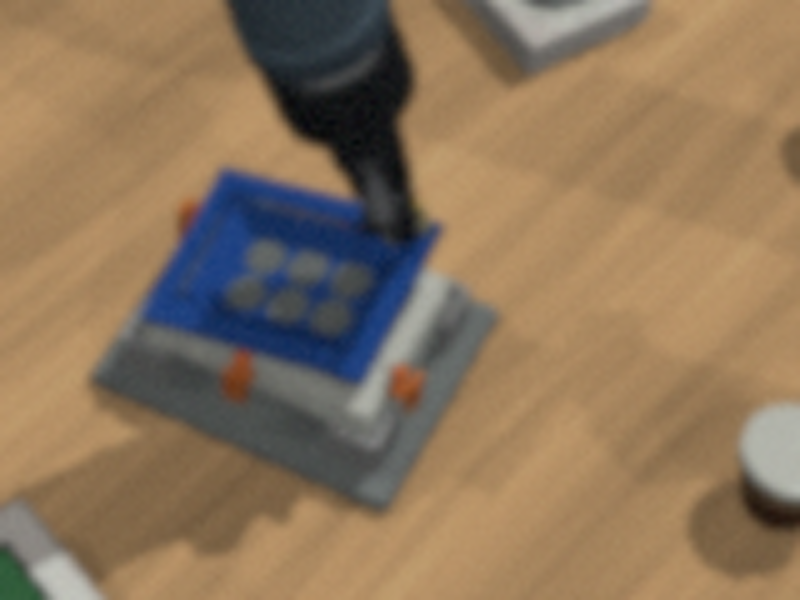

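The blue tray is tipped up at its tab corner (430,230). The white trays are still down in the holder and the orange bumps are free. I'll lift straight up at this tilt, then level it.

```bash
python3 -m pendant '[[[1.5,0,-4.8],[0,0,0],-1],[[3,0,-9.5],[0,0,0],-1],[[4.4,0,-14.3],[0,0,0],-1],[[5.9,0,-19.1],[0,0,0],-1],[[5.9,0,-19.1],[0,0,0],-1],[[5.9,0,-19.1],[0,0,0],-1],[[5.9,0,-19.1],[0,0,0],-1],[[3,0,-9.5],[0,0,0],-1]]' 80
python3 -m pendant '[[[0,0,0],[0,-0.04,0],-1],[[0,0,0],[0,-0.05,0],-1],[[0,0,0],[0,-0.05,0],-1],[[0,0,0],[0,-0.05,0],-1],[[0,0,0],[0,-0.05,0],-1],[[0,0,0],[0,-0.04,0],-1],[[0,0,0],[0,-0.02,0],-1],[[0,0,0],[0,0,0],-1]]' 80
python3 - <<'E'
from h import *
from plant import ctrl
plan([.5636,.0264,.4],[np.pi,0,.9023])
for n in("scene","top","wrist"):
    ci=ctrl.camera_info(n);p,d=ctrl.capture(n);np.savez(n+"5.npz",p=p,d=d,**ci)
    bl=mask(p,(105,120,60),(125,255,255));print(n,cv2.countNonZero(bl))
    K=ci["camera_matrix"];T=ci["camera_from_world"]
    k=max(cv2.findContours(bl,0,2)[0],key=cv2.contourArea);m=np.zeros_like(bl);cv2.drawContours(m,[k],-1,255,-1);m&=bl;m=cv2.erode(m,np.ones((3,3)))
    v,u=np.nonzero((m>0)&(d>0));z=d[v,u];X=np.c_[(u-K[0,2])/K[0,0]*z,-(v-K[1,2])/K[1,1]*z,-z]
    W=(X-T[:3,3])@T[:3,:3];
    # rim plane: ransac
    best=None;rng=np.random.default_rng(0)
    for _ in range(500):
        a,b,c=W[rng.choice(len(W),3,False)];nn=np.cross(b-a,c-a);L=np.linalg.norm(nn)
        if L<1e-4:continue
        nn/=L;i=abs((W-a)@nn)<.0015
        if best is None or i.sum()>best.sum():best=i
    Q=W[best];c0=Q.mean(0);nn=np.linalg.svd(Q-c0,full_matrices=False)[2][2];nn*=np.sign(nn[2]);print(n,len(W),len(Q),c0.round(4),nn.round(4),Q[:,2].min().round(4),Q[:,2].max().round(4))
cv2.imwrite("pics/w5.png",load("wrist5")["p"][:,:,::-1])
E
```

```text
t: 14.7
position: [0.5263, -0.0215, 0.4019]
ee_rot: [3.139, -0.302, 0.903]
contact_force: [-0.6, -0.0, -1.3]
grip_width: 0.098
gripper_force: 79.0
t: 15.5
position: [0.5259, -0.0211, 0.3994]
ee_rot: [-3.141, 0.0, 0.902]
contact_force: [-0.2, -0.1, -1.7]
grip_width: 0.1
gripper_force: 79.0
t 15.5 pos [ 0.5259 -0.0211  0.3994] rpy [-3.1415e+00  1.0000e-04  9.0240e-01] F [-0.2 -0.1 -1.7] M [ 0.04 -0.05  0.04] w 0.1 gf 79.0
shift mm [60.7  0.1 -0.6] turn [-0.0001  0.0001  0.0001]
scene 3876
scene 1555 409 [-0.7409 -0.2874  0.1505] [-0.9999 -0.0064  0.0132] 0.109 0.2027
top 4366
top 2388 636 [ 0.4723 -0.0944  0.2186] [-0.007   0.008   0.9999] 0.2162 0.2208
wrist 7607
wrist 4902 4413 [ 0.5455 -0.052   0.2188] [-0.0066 -0.0049  1.    ] 0.2172 0.2205
```

View pics/w5.png

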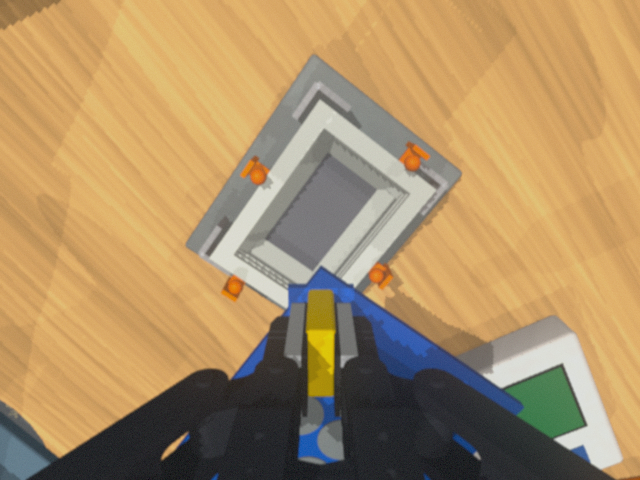

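The view shows the blue tray level in the gripper, and the white trays empty and down in the holder at about (325,200). I'll carry the tray to the reader, turn it to line up, then lower it.

```bash
python3 -m pendant '[[[-6.5,10.3,0],[0,0,0],-1],[[-13,20.6,0],[0,0,0],-1],[[-13,20.6,0],[0,0,0],-1],[[-13,20.6,0],[0,0,0],-1],[[-13,20.6,0],[0,0,0],-1],[[-13,20.6,0],[0,0,0],-1],[[-13,20.6,0],[0,0,0],-1],[[-13,20.6,0],[0,0,0],-1]]' 80
python3 -m pendant '[[[-13,20.6,0],[0,0,0],-1],[[-13,20.6,0],[0,0,0],-1],[[-13,20.6,0],[0,0,0],-1],[[-7,10.3,0],[0,0,0],-1],[[0,0,0],[0,0,0.03],-1],[[0,0,0],[0,0,0.05],-1],[[0,0,0],[0,0,0.06],-1],[[0,0,0],[0,0,0.06],-1]]' 80
python3 -m pendant '[[[0,0,0],[0,0,0.06],-1],[[0,0,0],[0,0,0.06],-1],[[0,0,0],[0,0,0.06],-1],[[0,0,0],[0,0,0.05],-1],[[0,0,0],[0,0,0.02],-1],[[0,0,5],[0,0,0],-1],[[0,0,10],[0,0,0],-1],[[0,0,10],[0,0,0],-1]]' 80
python3 - <<'E'
from h import *
plan([.6144,-.2740,.3195],[np.pi,0,.45])
E
```

```text
t: 16.45
position: [0.5866, -0.1961, 0.3994]
ee_rot: [3.141, 0.0, 0.901]
contact_force: [-0.3, 0.8, -0.6]
grip_width: 0.104
gripper_force: 78.9
t: 17.25
position: [0.6146, -0.2732, 0.3993]
ee_rot: [-3.14, -0.001, 0.699]
contact_force: [0.8, 0.7, -0.8]
grip_width: 0.099
gripper_force: 78.9
t: 18.05
position: [0.6145, -0.2743, 0.3734]
ee_rot: [-3.141, 0.0, 0.453]
contact_force: [-0.1, -0.5, -2.1]
grip_width: 0.1
gripper_force: 78.9
t 18.05 pos [ 0.6145 -0.2743  0.3734] rpy [-3.1411e+00  1.0000e-04  4.5250e-01] F [-0.1 -0.5 -2.1] M [ 0.01 -0.08  0.02] w 0.1 gf 78.9
shift mm [ 0.  -0.3 53.9] turn [-0.0005  0.0001  0.0025]
```

```bash
python3 -m pendant '[[[0,0,10],[0,0,0],-1],[[0,0,12],[0,0,0],-1],[[0,0,12],[0,0,0],-1],[[0,0,10],[0,0,0],-1],[[0,0,6],[0,0,0],-1],[[0,0,3],[0,0,0],-1],[[0,0,0],[0,0,0],-1],[[0,0,0],[0,0,0],-1]]' 80
python3 - <<'E'
from h import *
from plant import ctrl
plan([.6144,-.2740,.3195],[np.pi,0,.45])
for n in("top","scene"):
    ci=ctrl.camera_info(n);p,d=ctrl.capture(n);np.savez(n+"6.npz",p=p,d=d,**ci);c=load(n+"6")
    bl=mask(p,(105,120,60),(125,255,255));print(n,rect(bl,.14,c,(330,150,470,290) if n=="top" else (200,220,330,340)))
    if n=="top":
        m=np.zeros_like(bl);m[150:290,330:470]=cv2.erode(bl,np.ones((3,3)))[150:290,330:470];v,u=np.nonzero(m);print("z pct",np.percentile(ray(np.c_[u,v],.14,c)[:,2],50))
        K=ci["camera_matrix"];T=ci["camera_from_world"];z=d[v,u];W=(np.c_[(u-K[0,2])/K[0,0]*z,-(v-K[1,2])/K[1,1]*z,-z]-T[:3,3])@T[:3,:3];print(np.histogram(W[:,2],bins=np.arange(.1,.2,.005)))
    else: g=p
t=load("top6")["p"]
cv2.imwrite("pics/e.png",np.hstack([cv2.resize(t[130:310,300:480,::-1],(400,400)),cv2.resize(g[180:360,180:360,::-1],(400,400))]))
E
```

```text
t: 18.85
position: [0.6148, -0.2748, 0.3219]
ee_rot: [3.141, -0.001, 0.452]
contact_force: [0.4, 0.6, -0.6]
grip_width: 0.101
gripper_force: 78.9
t 18.85 pos [ 0.6148 -0.2748  0.3219] rpy [ 3.1409e+00 -5.0000e-04  4.5180e-01] F [ 0.4  0.6 -0.6] M [ 0.01 -0.02  0.03] w 0.101 gf 78.9
shift mm [-0.  -0.9  2.4] turn [ 0.0007 -0.0005  0.0018]
top (array([ 4.78500e-01, -3.46600e-01,  7.50000e-03,  2.26000e-02,
        6.24164e+01]), 23)
z pct 0.14
(array([0, 0, 0, 0, 0, 0, 0, 1, 5, 1, 0, 0, 0, 0, 0, 0, 0, 0, 0]), array([0.1  , 0.105, 0.11 , 0.115, 0.12 , 0.125, 0.13 , 0.135, 0.14 ,
       0.145, 0.15 , 0.155, 0.16 , 0.165, 0.17 , 0.175, 0.18 , 0.185,
       0.19 , 0.195]))
scene (array([ 0.5509, -0.3064,  0.108 ,  0.1465, 79.2628]), 250)
```

View pics/e.png

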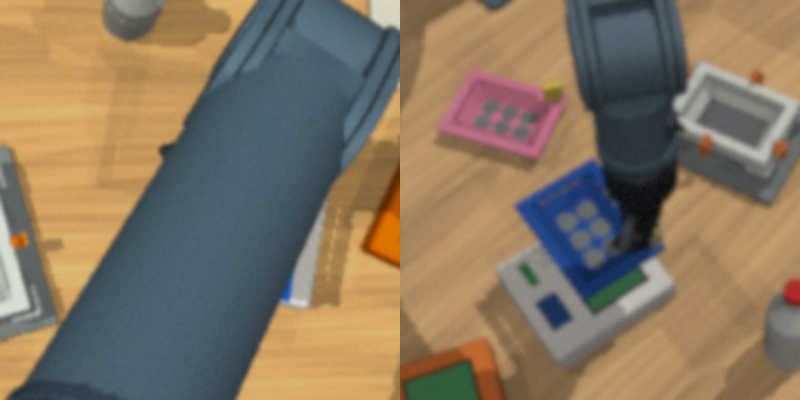

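The scene view shows the tray level over the reader's green window, measured within about 1 mm of centre, with the white trays still down in the holder. I'll trim the height by 2 mm, let it settle and hand in.

```bash
python3 -m pendant '[[[-0.5,-0.5,2],[0,0,0],-1],[[0,0,0],[0,0,0],-1],[[0,0,0],[0,0,0],-1],[[0,0,0],[0,0,0],-1],[[0,0,0],[0,0,0],-1],[[0,0,0],[0,0,0],-1],[[0,0,0],[0,0,0],-1],[[0,0,0],[0,0,0],-1]]' 80
python3 -c "
from plant import ctrl
print(abs(ctrl.sense()['qvel']).max(),ctrl.sign_off())"
```

```text
t: 19.75
position: [0.6139, -0.2744, 0.3194]
ee_rot: [3.142, 0.0, 0.452]
contact_force: [0.5, -0.0, -0.5]
grip_width: 0.099
gripper_force: 78.9
the job is handed in; nothing more can be done
0.001062916882226449 None
```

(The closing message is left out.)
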